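# Press a tapered bung into a pipe neck

### The job

Close off the pipe stub on the hand press: take the middle-sized of the three tapered bungs from the board and set it upright, thin end down, in the pipe's neck, and let go while it still stands a little proud. Then pull the press lever right down so that its foot drives the bung fully home, with its flange on the pipe's rim (the lever must do this, not the gripper), and ease the lever slowly back up to its rest, never letting it fly up. Leave the other bungs, the tin and the wrench where they are.

Things in the scene. Friction and masses are not known exactly. Their poses are not given: they have to be found in the camera images.
- bung: The middle-sized grey bung, the one that fits, thin end down; origin: centre of its underside, z up its axis. 58 mm tall: taper 29 mm in diameter at z = 0 to 38 mm at z = 28 mm; flange 49 mm, z = 28 to 33; round grip boss 32 mm, z = 33 to 58. About 90 g (varies). One of three in a row, about 85 mm apart; which place it has varies.
- bung_small: Small bung of the same form, height and levels: taper 19 to 25 mm, flange 33 mm, boss 22 mm in diameter. Origin: centre of its underside. Too small for the neck. Leave it.
- bung_large: Large bung of the same form, height and levels: taper 45 to 53 mm, flange 58 mm, boss 44 mm in diameter. Origin: centre of its underside. Too big for the neck. Leave it.
- board: Fixed flat plywood board under the three bungs, 290 (x) x 100 (y) x 10 mm thick; origin at the centre of its underside, on the bench. Bung undersides are 10 mm above the bench. The row of bungs runs along its x axis.
- press: Fixed green hand press with a steel pipe stub bolted on its base. Origin under the pipe's axis at bench level, z up. Base plate x = -65..65, y = -155..65, 18 mm thick. The lever swings in the plane x = 0 on a hinge between two cheeks (x = -24..24, y = -132..-88, up to z = 172 mm); its handle sticks out towards -x.
- neck_rim (a point): Centre of the pipe's mouth at its rim, 90 mm above the bench. Pipe 53 mm outside, straight bore 41 mm. A black seal 19 mm down carries the bung: set in by hand, its flange stands 9 mm above the rim. The seal slides down under about 18 N and stays there; the bung is home when its flange lies on the rim, its underside 28 mm below the rim.
- lever_hinge (a point): Centre of the lever's hinge, at (0, -110, 150) mm in the press's frame; the hinge line is along the press's x. At lever angle q the handle's axis lies 200 mm from it: +sin(q - 0.436) * 200 mm along the press's y and +cos(q - 0.436) * 200 mm up.
- press_lever (a joint): Lever angle, rad. 0 = rest: pointing up, leaning 0.436 past upright towards the press's -y. Grows as it is pulled over the pipe and down; 2.007 = level, pointing to the press's +y, bung home; hard stop 2.067. Spring return: 3 to 8 N at the handle on the way, about 16 N while driving the bung. Let go when down it flies up; ease it up below 1.5 rad/s.
- handle (a point): Middle of the black round handle, on its axis: 18 mm in diameter, 84 mm long, parallel to the press's x, 68 mm from the lever arm's mid-plane towards -x; 331 mm above the bench at rest, 150 mm when level. Its sleeve turns freely, so it can be pinched from above and followed with the gripper kept pointing down. Lever arm: 14 mm wide, 18 mm deep.
- press_foot: Black domed rubber foot under the lever, a ball of 16 mm radius; origin at its centre, 110 mm from the hinge along the lever, 14 mm below the lever's middle line. It meets the top of the bung.
- tin: Round steel tin, 66 mm in diameter, 110 mm tall, origin at the centre of its underside. Leave it.
- wrench: Loose steel wrench, 180 mm long, lying flat, origin under its middle. Leave it.
There are look-alikes about, which are no part of the job. What is shaped like the bung but brown, orange or yellow is not meant.

How it is judged:
By the outcome, as a careful person would: the job done as asked, in the order asked, and still so for the second after the job is handed in, with the robot touching nothing.
It also fails if it takes over 72 s, if anything falls off the work surface, if the arm or the gripper's body presses on something with over 40 N, if the wrist force passes 120 N, or if a joint passes its speed limit or range.

### The arm

A 7-joint arm with a two-finger parallel gripper is mounted at the origin on the work surface. World frame = base frame: x ahead of the robot, y to its left, z up, the work surface at z = 0. Lengths are in m, angles in rad, forces in N, time in s.
With the tool pointing down it reaches from about 0.425 to 0.925 m from the base axis. Payload 6.8 kg.
Tool frame: the origin (TCP) lies between the finger pads; the fingertips stand 14 mm ahead of it and the grasp point (between the pads) lies 5 mm behind it; z points along the fingers, y is the line along which they close (so a half turn about z gives the same grasp; the last joint's range is limited). The gripper opens to 85 mm and grips with 20 to 120 N. Pads are 22 mm wide; open, the fingers measure 114 mm over their backs; the gripper's body (76 mm by 85 mm) begins 54 mm behind the grasp point. The pads swing forward as they close: fully open they stand 13 mm farther back than shut.
Start: joints at [-1.303, 0.477, 0.022, 1.555, -0.011, 1.109, -0.083], TCP at [0.248, 0.628, 0.245] pointing down, gripper open.
Joint ranges: [-2.96, 2.96], [-0.34, 2.1], [-1.41, 1.46], [0.24, 2.44], [-1.37, 4.51], [0.17, 1.92], [-2.96, 2.96]. Speed limits (rad/s): [2.39, 2.39, 3.14, 3.14, 3.14, 3.14, 3.14].

### API

Orientations are given as a rotation vector (axis times angle).
In Python, from bench import r, imaging gives the robot as it stands.
- The arm moves only by the tool apply_moves, never from a script. Its argument "moves" is a list of rows, each a list of 2 entries, a list of its own where there are three numbers: the shift along the tool's x, y, z in cm, then the turn about the tool's z in rad. In form: [[[tx, ty, tz], roll], ...]. A call has 1 to 10 rows; each row is the pose to reach, as a shift and turn from the pose commanded when the call began, along the tool's axes at that moment; what a row does not reach only later rows make up. A row lasts 1/12 s, in which the tool goes at most 41.7 mm and 7.16 degrees, less where a joint would pass 70% of its speed; a pose out of reach is approached as far as the arm can. A call with a gripper value outside its range is refused whole. "claw" is the opening, from 0 (shut) to 1 (fully open), set as the call begins (left out, the last holds). The fingers move at their own pace and stop on an object; "grip_force" is the grip in N (left out, the last holds). Time passes only in rows, so rows that repeat a pose let the fingers close. It gives the time, the measured TCP pose, the force and the opening at its end, in the units of the state.
- r.get_obs(): the state, without advancing time (a new reading comes with each control period).
- imaging.grab_frame(name): name is "scene" or "side" or "wrist"; returns a dict with "frame" (384x512x3 uint8, blue, green, red), "intrinsics" (3x3 intrinsics, pixels), "k1" (the pictures are not rectified: a ray, as slopes to the right and down, at radius r is drawn at 1 + k1 r^2 times it, then the intrinsics apply), "T" (4x4, takes a point from camera to world coordinates). Camera axes: x right, y up, looking along -z (the intrinsics and any distortion apply to the point x, -y, -z); pixel columns grow to the right and rows downward; lengths in m; the calibration is good to about 2 mm. A picture is of the moment at which its call begins. There is no depth.
- r.hand_in(): hands the job in, once; it reports no verdict.
The state is a dict: "clock": time; "joints": joint angles; "qvel": joint speeds; "tau": joint torques, N m; "tcp_pos": TCP position; "orientation": TCP orientation; "contact_force": force on the tool from outside, world axes, zero at the start; "moment": the same for the moment, N m; "grip_width": finger opening in m.
Only numpy, scipy, OpenCV 4.12 (cv2) and the standard library are available. Lean on these libraries where they do the work, as an engineer would, in place of code of your own. Each camera call takes 0.05 s, during which the arm holds its last target. There are 200 camera calls.

## Working session

There is one attempt and no reset: what is moved stays moved. The work goes in short steps, Python scripts to look and compute and a tool call to move; the robot and the scene stay as the last step left them, time stands still between calls to the robot, and variables do not carry over. Pictures are saved under pics/ and viewed, on a budget of 10 in all, crops included, one or two more only if the job needs it, and the job is handed in when it is done.

Besides the shell and the picture viewer there is one more tool, called after "Emit:" as name([rows], argument=value, ...), one row to a line, values as JSON. apply_moves: Moves the arm, as the interface text tells. Its arguments: {"type":"object","properties":{"moves":{"type":"array","items":{"type":"array"}},"claw":{"type":"number"},"grip_force":{"type":"number"}},"required":["moves"]}

```bash
mkdir -p pics; ls
cat > h.py <<'E'
import numpy as np, cv2
from scipy.spatial.transform import Rotation as R
from bench import r, imaging
def grab(n):
    return imaging.grab_frame(n)
def ray(g,u,v):
    K=g["intrinsics"];k=float(g["k1"])
    d=np.array([(u-K[0][2])/K[0][0],(v-K[1][2])/K[1][1]]);p=d.copy()
    for _ in range(20): p=d/(1+k*(p@p))
    T=np.array(g["T"]); w=T[:3,:3]@np.array([p[0],-p[1],-1.]); return T[:3,3],w/np.linalg.norm(w)
def onz(g,u,v,z):
    o,d=ray(g,u,v); return o+d*(z-o[2])/d[2]
def proj(g,P):
    T=np.array(g["T"]);c=T[:3,:3].T@(np.array(P)-T[:3,3]);s=np.array([c[0],-c[1]])/-c[2]
    s=s*(1+float(g["k1"])*(s@s));K=np.array(g["intrinsics"]);return K[:2,:2]@s+K[:2,2]
def tri(g1,p1,g2,p2):
    o1,d1=ray(g1,*p1);o2,d2=ray(g2,*p2)
    s=np.linalg.lstsq(np.c_[d1,-d2],o2-o1,rcond=None)[0];a=o1+s[0]*d1;b=o2+s[1]*d2
    return (a+b)/2,np.linalg.norm(a-b)
E
python3 - <<'E'
from h import *
import pickle
print(r.get_obs())
G={}
for n in("scene","side","wrist"):
    g=grab(n);G[n]=g;print(n,np.round(g["T"],3).tolist(),g["intrinsics"],g["k1"]);cv2.imwrite(f"pics/{n}0.png",cv2.resize(g["frame"],(768,576)))
pickle.dump(G,open("g0.pkl","wb"))
E
```

```text
pics
{'clock': 0.0, 'joints': array([-1.30312954,  0.47783051,  0.02235082,  1.55644537, -0.0115269 ,
        1.10924194, -0.08309655]), 'qvel': array([-0.00101538, -0.00030708,  0.00137126,  0.0004348 , -0.00146774,
       -0.00069173,  0.00055052]), 'tau': array([ 1.58323005e-04, -5.96449220e+01,  1.60827778e+00, -2.81201130e+01,
        1.25066412e-02,  9.18955629e-03,  1.60478385e-05]), 'tcp_pos': array([0.2475245 , 0.62738945, 0.24430805]), 'orientation': array([-5.86739858e-01, -3.08608807e+00,  2.80109943e-03]), 'contact_force': array([ 0.33314008, -0.53011103,  0.59944127]), 'moment': array([0.01663937, 0.02334987, 0.01790799]), 'grip_width': 0.08505616542553539}
scene [[0.332, -0.627, 0.705, 1.253], [0.943, 0.221, -0.247, -0.211], [-0.001, 0.747, 0.665, 0.87], [0.0, 0.0, 0.0, 1.0]] [[370.70670079   0.         245.91294036]
 [  0.         370.70670079 192.33020857]
 [  0.           0.           1.        ]] -0.0012287374906261622
side [[0.864, 0.4, -0.306, 0.186], [-0.503, 0.663, -0.554, -0.598], [-0.019, 0.633, 0.774, 1.135], [0.0, 0.0, 0.0, 1.0]] [[494.58930642   0.         256.38337471]
 [  0.         494.58930642 195.39541998]
 [  0.           0.           1.        ]] -0.010050839541693102
wrist [[0.368, -0.897, -0.245, 0.187], [0.93, 0.354, 0.1, 0.652], [-0.003, -0.264, 0.964, 0.374], [0.0, 0.0, 0.0, 1.0]] [[340.57971047   0.         257.19084949]
 [  0.         340.57971047 189.301185  ]
 [  0.           0.           1.        ]] -0.0934746054958514
```

View pics/scene0.png

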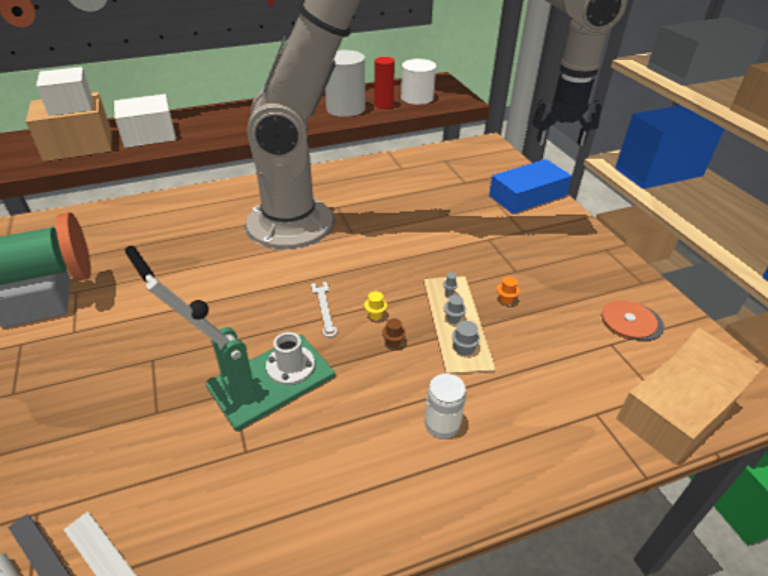

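View pics/side0.png

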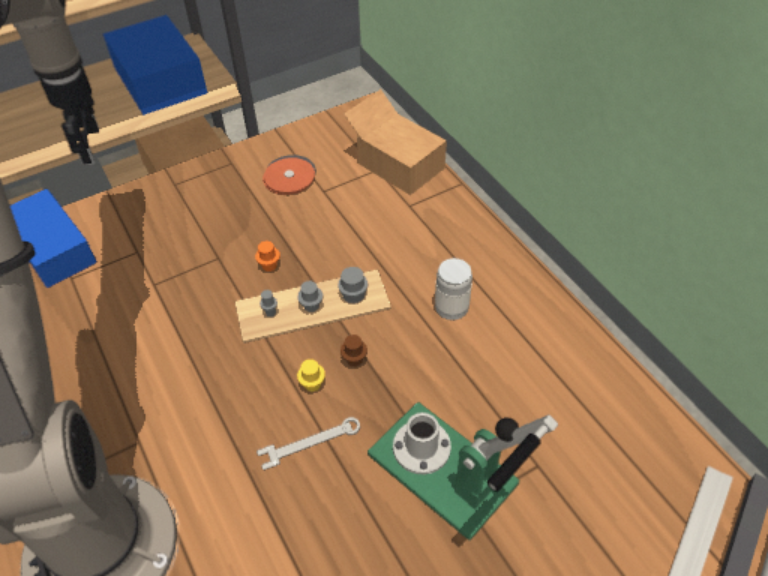

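The scene view shows the small, middle and large grey bungs at about (451,284), (455,308) and (466,338), with the press's pipe at (288,345) and its handle at (140,264). The side view has the middle bung at (310,295), the pipe at (423,430) and the handle at (515,460). I'll zoom in on both views to measure.

Run:
```python
import pickle,cv2,numpy as np
G=pickle.load(open("g0.pkl","rb"))
def crop(n,x,y,w,h,s): return cv2.resize(G[n]["frame"][y:y+h,x:x+w],None,fx=s,fy=s,interpolation=cv2.INTER_CUBIC)
a=crop("scene",278,175,66,75,4);b=crop("side",150,170,120,60,4)
c=crop("scene",75,155,150,130,2);d=crop("side",240,260,140,100,3)
im=np.zeros((600,800,3),np.uint8)
im[0:300,0:264]=a; im[0:240,300:780]=b; im[310:570,0:300]=c; im[290:590,320:740]=d
cv2.imwrite("pics/crops.png",im)
```

```text
(no output)
```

View pics/crops.png

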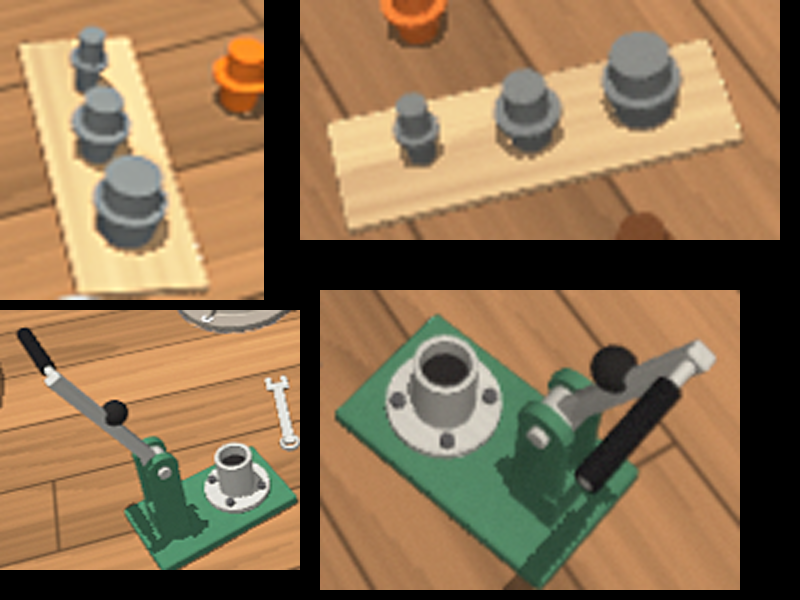

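Run:
```python
import pickle
from h import *
G=pickle.load(open("g0.pkl","rb"));S,D=G["scene"],G["side"]
f=lambda x0,y0,s,p:(x0+(p[0]+.5)/s-.5,y0+(p[1]+.5)/s-.5)
a=lambda *p:f(278,175,4,p); b=lambda x,y:f(150,170,4,(x-300,y)); c=lambda x,y:f(75,155,2,(x,y-310)); d=lambda x,y:f(240,260,3,(x-320,y-290))
def show(n,p,q,z=None):
    P,e=tri(S,p,D,q);print(n,P.round(4),"gap",round(e,4),*( [onz(S,*p,z).round(4)[:2],onz(D,*q,z).round(4)[:2]] if z else []))
show("bung top",a(105,101),b(525,86),.068)
show("small top",a(93,36),b(412,102),.068)
show("large top",a(135,173),b(640,49),.068)
show("rim",c(233.5,456),d(446,362),.09)
show("handle end far",c(24,334),d(588,482))
show("handle end near",c(49,371),d(675,387))
for n,q in(("L",(337,414)),("T",(435,317)),("R",(636,474)),("B",(540,584))): print(n,onz(D,*d(*q),.018).round(4))
for n,q in(("L",(126,511)),("B",(167,567)),("R",(297,498))): print("sc",n,onz(S,*c(*q),.018).round(4))
# board
for q in((330,125),(350,229),(741,137),(708,41)): print("board",onz(D,*b(*q),.01).round(4))
```

```text
bung top [0.4944 0.2519 0.066 ] gap 0.0037 [0.4976 0.2486] [0.4939 0.2527]
small top [0.4196 0.2777 0.0676] gap 0.0051 [0.422  0.2745] [0.4195 0.2806]
large top [0.5785 0.2357 0.071 ] gap 0.0047 [0.5775 0.2347] [0.5798 0.241 ]
rim [ 0.5148 -0.1168  0.0885] gap 0.0038 [ 0.5174 -0.1188] [ 0.5141 -0.1155]
handle end far [ 0.4676 -0.3361  0.3307] gap 0.0027
handle end near [ 0.548  -0.3122  0.3304] gap 0.0014
L [ 0.4334 -0.0772  0.018 ]
T [ 0.5519 -0.0401  0.018 ]
R [ 0.6137 -0.2465  0.018 ]
B [ 0.4966 -0.2817  0.018 ]
sc L [ 0.5039 -0.2824  0.018 ]
sc B [ 0.6199 -0.242   0.018 ]
sc R [ 0.5633 -0.041   0.018 ]
board [0.3715 0.3396 0.01  ]
board [0.3467 0.2454 0.01  ]
board [0.6235 0.1747 0.01  ]
board [0.6489 0.267  0.01  ]
```

```bash
cat >> h.py <<'E'
def shift(target,ang=None,base=None):
    """tool-axis shift in cm to a world target; roll so that tool y lies at world angle ang"""
    o=r.get_obs(); M=R.from_rotvec(o["orientation"]).as_matrix()
    s=M.T@(np.array(target)-o["tcp_pos"])*100
    cur=np.arctan2(M[1,1],M[0,1]); roll=None
    if ang is not None: roll=round(float(-((ang-cur+np.pi/2)%np.pi-np.pi/2)),3)
    return s.round(2).tolist(),roll
E
python3 -c "
from h import *
print(shift([.496,.2505,.18],1.315))"
```

```text
([-36.94, -25.94, 6.5], -0.12)
```

Emit:
apply_moves([
  [[-3,-2.1,0.5],0],
  [[-6,-4.2,1],-0.02],
  [[-9,-6.3,1.6],-0.04],
  [[-12,-8.4,2.1],-0.06],
  [[-15,-10.5,2.6],-0.08],
  [[-18,-12.6,3.2],-0.1],
  [[-21,-14.7,3.7],-0.12],
  [[-24,-16.9,4.2],-0.12],
  [[-27,-19,4.8],-0.12],
  [[-30,-21.1,5.3],-0.12],
], claw=1)

```text
clock: 0.98
tcp_pos: [0.4499, 0.3197, 0.1919]
orientation: [-0.401, -3.116, 0.0]
contact_force: [0.3, 0.2, 0.4]
grip_width: 0.0854
```

```bash
python3 -c "
from h import *
print(shift([.496,.2505,.18],1.315))"
```

```text
([-6.21, -5.53, 1.19], -0.0)
```

Emit:
apply_moves([
  [[-2,-1.8,0.4],0],
  [[-4,-3.6,0.8],0],
  [[-6.2,-5.5,1.2],0],
  [[-6.2,-5.5,1.2],0],
  [[-6.2,-5.5,1.2],0],
  [[-6.2,-5.5,1.2],0],
])

```text
clock: 1.48
tcp_pos: [0.4951, 0.2531, 0.1802]
orientation: [-0.401, -3.115, -0.0]
contact_force: [0.4, 0.4, -0.3]
grip_width: 0.0851
```

Run:
```python
from h import *
import pickle
o=r.get_obs();print(o["tcp_pos"],o["orientation"])
g=grab("wrist");pickle.dump(g,open("w1.pkl","wb"));print(np.round(g["T"],3).tolist())
im=g["frame"].copy()
p=proj(g,[.496,.2505,.068]);print("expected",p)
cv2.imwrite("pics/w1.png",cv2.resize(im,(768,576)))
```

```text
[0.49509079 0.25306218 0.18016636] [-4.00583776e-01 -3.11541493e+00 -3.53380595e-04]
[[0.254, -0.933, -0.255, 0.432], [0.967, 0.244, 0.068, 0.27], [-0.001, -0.264, 0.965, 0.309], [0.0, 0.0, 0.0, 1.0]]
expected [254.3493963  190.27353908]
```

View pics/w1.png

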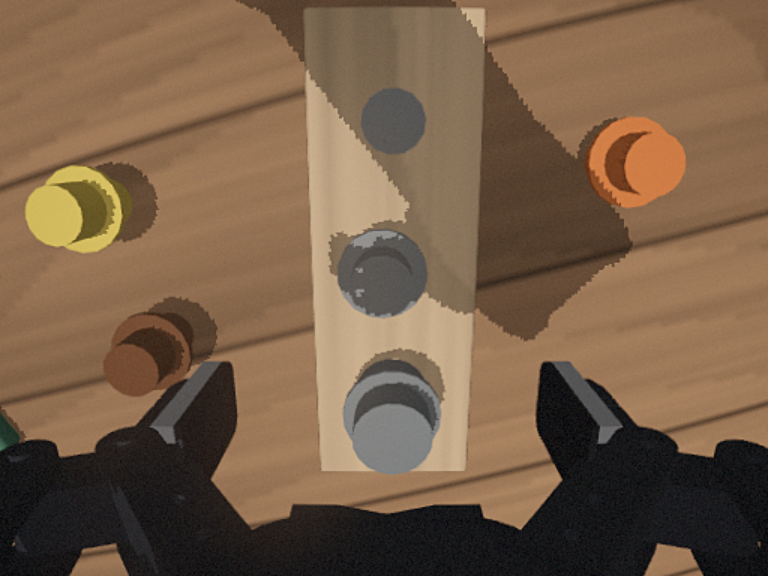

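The wrist view shows the middle bung below the gripper: its flange outline spans x 338–428 and y 230–318, so its centre is (383,274). Its boss is at about (382,281).

Run:
```python
from h import *
import pickle
g=pickle.load(open("w1.pkl","rb"))
c=lambda x,y:((x+.5)/1.5-.5,(y+.5)/1.5-.5)
print("flange",onz(g,*c(383,274),.043),"boss",onz(g,*c(382,281),.068))
print("dia",np.linalg.norm(onz(g,*c(338,274),.043)-onz(g,*c(428,274),.043)))
print("large boss",onz(g,*c(392,433),.068),"small",onz(g,*c(393,121),.043))
for q in((304,9),(484,9),(321,471),(466,471)):print("board",onz(g,*c(*q),.01))
```

```text
flange [0.49649902 0.25081641 0.043     ] boss [0.49374141 0.25121191 0.068     ]
dia 0.04844211858310454
large boss [0.57676666 0.23479247 0.068     ] small [0.42117431 0.27587035 0.043     ]
board [0.34947064 0.24482569 0.01      ]
board [0.37421849 0.33974974 0.01      ]
board [0.62837347 0.17174565 0.01      ]
board [0.65367604 0.26802216 0.01      ]
```

```bash
python3 -c "
from h import *
print(shift([.4955,.251,.061],1.315),r.get_obs()['qvel'].round(3))"
```

```text
([-0.15, -0.25, 11.93], 0.001) [-0.011 -0.002 -0.008 -0.     0.002  0.    -0.   ]
```

Emit:
apply_moves([
  [[-0.1,-0.2,3],0],
  [[-0.1,-0.2,6],0],
  [[-0.1,-0.2,8.5],0],
  [[-0.1,-0.2,10],0],
  [[-0.1,-0.2,11],0],
  [[-0.1,-0.2,11.5],0],
  [[-0.1,-0.2,11.9],0],
  [[-0.1,-0.2,11.9],0],
  [[-0.1,-0.2,11.9],0],
  [[-0.1,-0.2,11.9],0],
])

```text
clock: 2.37
tcp_pos: [0.4965, 0.2509, 0.0623]
orientation: [0.4, 3.115, 0.002]
contact_force: [-0.1, 0.2, 0.1]
grip_width: 0.0853
```

```bash
python3 -c "
from h import *
print(shift([.4955,.251,.061],1.315),r.get_obs()['tcp_pos'])"
```

```text
([0.1, -0.02, 0.13], 0.0) [0.4964851  0.2509019  0.06227643]
```

Well placed. Closing with moderate force.

Emit:
apply_moves([
  [[0.1,0,0.1],0],
  [[0.1,0,0.1],0],
  [[0.1,0,0.1],0],
  [[0.1,0,0.1],0],
  [[0.1,0,0.1],0],
  [[0.1,0,0.1],0],
  [[0.1,0,0.1],0],
  [[0.1,0,0.1],0],
  [[0.1,0,0.1],0],
  [[0.1,0,0.1],0],
], claw=0, grip_force=35)

```text
clock: 3.2
tcp_pos: [0.495, 0.2508, 0.0606]
orientation: [0.401, 3.116, 0.0]
contact_force: [-1.8, -0.5, 5.1]
grip_width: 0.0309
```

Emit:
apply_moves([
  [[0,0,-0.5],0],
  [[0,0,-1.5],0],
  [[0,0,-3],0],
  [[0,0,-5.5],0],
  [[0,0,-8.5],0],
  [[0,0,-11.5],0],
  [[0,0,-13],0],
  [[0,0,-13.5],0],
  [[0,0,-13.5],0],
  [[0,0,-13.5],0],
])

```text
clock: 4.03
tcp_pos: [0.4943, 0.2504, 0.1946]
orientation: [-0.4, -3.115, 0.001]
contact_force: [-0.2, 0.6, -2.5]
grip_width: 0.0309
```

Run:
```python
from h import *
print(shift([.516,-.1175,.195],1.866),r.get_obs()['contact_force'],r.get_obs()['grip_width'])
```

```text
([-11.4, -35.05, -0.02], -0.551) [-0.21633931  0.59286375 -2.46771224] 0.030936497611406977
```

Run:
```python
from h import *
print(shift([.592,-.094,.195],1.866))
```

```text
([-18.16, -30.85, -0.03], -0.551)
```

Emit:
apply_moves([
  [[-1,-1.5,0],-0.03],
  [[-2.5,-4.3,0],-0.08],
  [[-4.3,-7.3,0],-0.14],
  [[-6.1,-10.3,0],-0.2],
  [[-7.9,-13.3,0],-0.26],
  [[-9.7,-16.3,0],-0.32],
  [[-11.5,-19.3,0],-0.38],
  [[-13.3,-22.3,0],-0.44],
  [[-15.1,-25.3,0],-0.5],
  [[-16.5,-27.9,0],-0.55],
])

```text
clock: 4.87
tcp_pos: [0.5832, -0.0638, 0.1932]
orientation: [0.462, -3.104, 0.0]
contact_force: [0.6, 0.1, -0.3]
grip_width: 0.0313
```

Run:
```python
from h import *
print(shift([.592,-.094,.195],1.866))
```

```text
([0.04, -3.15, -0.18], 0.001)
```

Emit:
apply_moves([
  [[0,-1.5,-0.2],0],
  [[0,-2.6,-0.2],0],
  [[0,-3.1,-0.2],0],
  [[0,-3.1,-0.2],0],
  [[0,-3.1,-0.2],0],
  [[0,-3.1,-0.2],0],
  [[0,-3.1,-0.2],0],
])

```text
clock: 5.45
tcp_pos: [0.5928, -0.0889, 0.1971]
orientation: [0.464, -3.107, -0.001]
contact_force: [-0.7, 0.3, -1.0]
grip_width: 0.0311
```

Run:
```python
from h import *
import pickle
o=r.get_obs();print(o["tcp_pos"],o["orientation"])
g=grab("wrist");pickle.dump(g,open("w2.pkl","wb"));print(np.round(g["T"],3).tolist(),proj(g,[.5155,-.1175,.09]))
cv2.imwrite("pics/w2.png",cv2.resize(g["frame"],(768,576)))
```

```text
[ 0.59280318 -0.08886191  0.19709608] [ 4.64103143e-01 -3.10681409e+00 -1.12457581e-03]
[[-0.292, -0.923, -0.252, 0.53], [0.957, -0.281, -0.076, -0.109], [-0.0, -0.263, 0.965, 0.326], [0.0, 0.0, 0.0, 1.0]] [251.15935175  71.00129707]
```

View pics/w2.png

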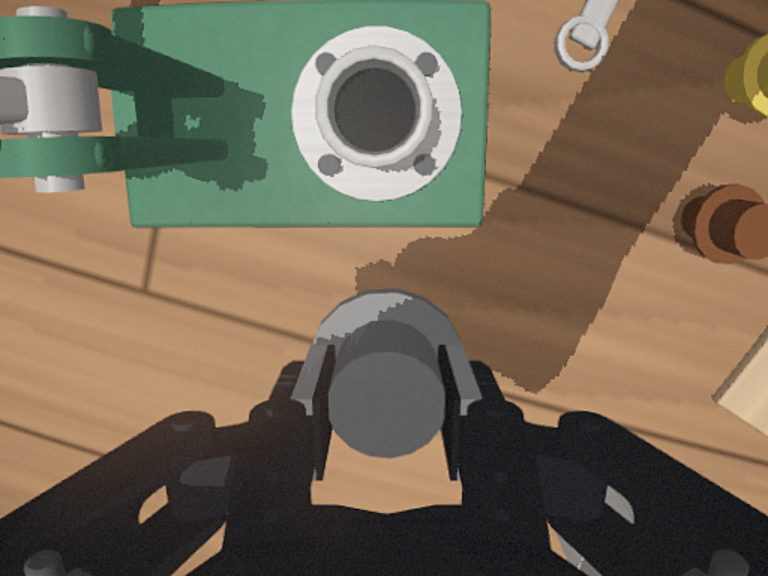

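The rim's bore circle is centred at about (375,108), with the outer circle spanning x 316–433. The held bung's boss top is centred at about (387,403), and it is upright.

Run:
```python
from h import *
import pickle
g=pickle.load(open("w2.pkl","rb"))
c=lambda x,y:((x+.5)/1.5-.5,(y+.5)/1.5-.5)
P=onz(g,*c(375,107.5),.09);B=onz(g,*c(387,403),.204)
print("rim",P,"od",np.linalg.norm(onz(g,*c(316,108),.09)-onz(g,*c(433,108),.09)))
o=r.get_obs();print("bung top",B,"tcp",o["tcp_pos"],o["orientation"])
gr=g["frame"];gray=cv2.cvtColor(gr,cv2.COLOR_BGR2GRAY)
cs=cv2.HoughCircles(gray[10:130,190:320],cv2.HOUGH_GRADIENT,1,3,param1=120,param2=18,minRadius=25,maxRadius=45)
for x,y,rad in (cs[0][:6] if cs is not None else []): print(x+190,y+10,rad,onz(g,x+190,y+10,.09))
```

```text
rim [ 0.51606307 -0.11825071  0.09      ] od 0.051904457927613855
bung top [ 0.59380527 -0.08913534  0.204     ] tcp [ 0.59287657 -0.08918189  0.19725762] [ 4.63577801e-01 -3.10715987e+00 -8.16607026e-04]
249.5 70.5 31.4 [ 0.51551112 -0.11864753  0.09      ]
250.5 74.5 35.5 [ 0.51778614 -0.11727026  0.09      ]
246.5 68.5 38.9 [ 0.51485713 -0.12092173  0.09      ]
262.5 69.5 44.4 [ 0.51238218 -0.1105781   0.09      ]
245.5 75.5 32.2 [ 0.51936993 -0.12027174  0.09      ]
254.5 71.5 32.2 [ 0.51516198 -0.11528365  0.09      ]
```

Run:
```python
from h import *
print(shift([.5153,-.118,.16],1.866))
```

```text
([8.26, -0.49, 3.73], 0.001)
```

Emit:
apply_moves([
  [[2,0,0],0],
  [[4,-0.2,0],0],
  [[6,-0.4,0],0],
  [[7.5,-0.5,1],0],
  [[8.3,-0.5,2.5],0],
  [[8.3,-0.5,3.5],0],
  [[8.3,-0.5,3.7],0],
  [[8.3,-0.5,3.7],0],
  [[8.3,-0.5,3.7],0],
  [[8.3,-0.5,3.7],0],
])

```text
clock: 6.33
tcp_pos: [0.5161, -0.1191, 0.1609]
orientation: [-0.462, 3.106, -0.0]
contact_force: [0.3, 1.0, -1.2]
grip_width: 0.0305
```

Run:
```python
from h import *
print(shift([.5155,-.118,.123],1.866),r.get_obs()['contact_force'])
```

```text
([0.03, 0.12, 3.79], -0.0) [ 0.33015272  1.02361231 -1.17726501]
```

Emit:
apply_moves([
  [[0,0.1,0.7],0],
  [[0,0.1,1.4],0],
  [[0,0.1,2],0],
  [[0,0.1,2.5],0],
  [[0,0.1,3],0],
  [[0,0.1,3.3],0],
  [[0,0.1,3.5],0],
  [[0,0.1,3.6],0],
  [[0,0.1,3.6],0],
  [[0,0.1,3.6],0],
])

```text
clock: 7.17
tcp_pos: [0.5148, -0.1186, 0.1244]
orientation: [-0.46, 3.107, -0.0]
contact_force: [0.4, 0.3, -0.3]
grip_width: 0.0307
```

Emit:
apply_moves([
  [[0,0,0.05],0],
  [[0,0,0.1],0],
  [[0,0,0.15],0],
  [[0,0,0.2],0],
  [[0,0,0.2],0],
  [[0,0,0.2],0],
])

```text
clock: 7.67
tcp_pos: [0.5146, -0.1185, 0.1223]
orientation: [0.46, -3.108, -0.0]
contact_force: [-0.2, 0.7, -0.7]
grip_width: 0.0306
```

Emit:
apply_moves([
  [[0,0,0.05],0],
  [[0,0,0.1],0],
  [[0,0,0.1],0],
  [[0,0,0.1],0],
  [[0,0,0.1],0],
])

```text
clock: 8.08
tcp_pos: [0.5148, -0.1185, 0.1216]
orientation: [-0.46, 3.107, 0.0]
contact_force: [-1.7, 1.0, 5.4]
grip_width: 0.0306
```

Contact with the seal at 5 N, well under 18 N. Releasing slowly.

Emit:
apply_moves([
  [[0,0,0.1],0],
  [[0,0,0.1],0],
  [[0,0,0.1],0],
  [[0,0,0],0],
  [[0,0,0],0],
  [[0,0,0],0],
  [[0,0,0],0],
  [[0,0,0],0],
], claw=1)

```text
clock: 8.75
tcp_pos: [0.5147, -0.1185, 0.1213]
orientation: [-0.46, 3.108, 0.0]
contact_force: [-0.1, 0.3, 1.0]
grip_width: 0.0851
```

Emit:
apply_moves([
  [[0,0,-1.5],0],
  [[0,0,-4],0],
  [[0,0,-7],0],
  [[0,0,-9],0],
  [[0,0,-9.5],0],
  [[0,0,-9.5],0],
  [[0,0,-9.5],0],
])

```text
clock: 9.33
tcp_pos: [0.5143, -0.1184, 0.2157]
orientation: [0.461, -3.107, -0.0]
contact_force: [0.5, 0.3, -0.0]
grip_width: 0.0853
```

Run:
```python
from h import *
import pickle
print(r.get_obs()["tcp_pos"])
G={n:grab(n) for n in("wrist","scene","side")};pickle.dump(G,open("g3.pkl","wb"))
w=G["wrist"]["frame"]
def crop(n,P,s):
    u,v=proj(G[n],P).astype(int);return cv2.resize(G[n]["frame"][v-35:v+35,u-40:u+40],(360,300),interpolation=cv2.INTER_CUBIC)
im=np.vstack([np.hstack([crop("scene",[.515,-.118,.09],4),crop("side",[.515,-.118,.09],4)]),np.hstack([cv2.resize(w,(400,300)),np.zeros((300,320,3),np.uint8)])])
cv2.imwrite("pics/g3.png",im)
```

```text
[ 0.51425599 -0.1184023   0.21568734]
```

View pics/g3.png

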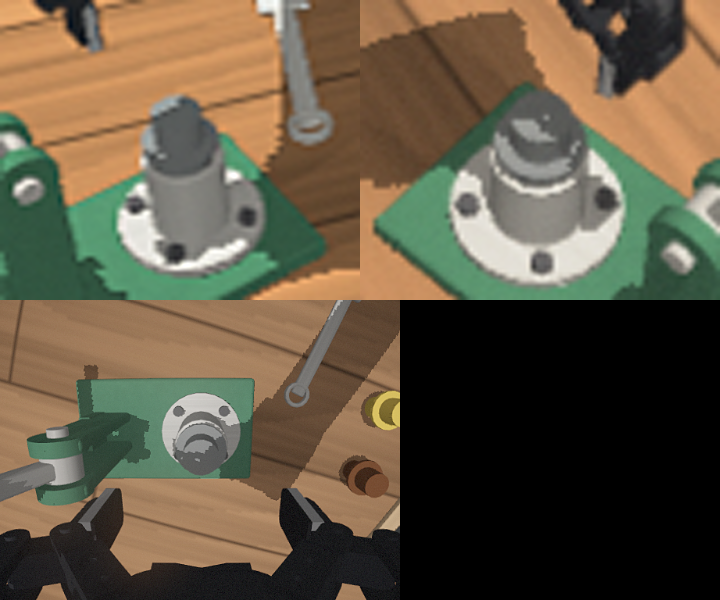

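The bung stands proud in the neck (scene crop: boss top about (178,105), flange (185,150)), perhaps leaning slightly. I'll check that numerically against the prediction for an upright bung.

Run:
```python
from h import *
import pickle
G=pickle.load(open("g3.pkl","rb"))
ims=[]
for n in("scene","side"):
    g=G[n];c=proj(g,[.5157,-.118,.1]).astype(int);s=10
    im=cv2.resize(g["frame"][c[1]-20:c[1]+20,c[0]-19:c[0]+19],None,fx=s,fy=s,interpolation=cv2.INTER_CUBIC)
    def dr(z,rad,col):
        t=np.linspace(0,2*np.pi,60);p=[(proj(g,[.5157+rad*np.cos(a),-.118+rad*np.sin(a),z])-c+[19,20]+.5)*s-.5 for a in t]
        cv2.polylines(im,[np.array(p).astype(int)],True,col,1)
    dr(.129,.016,(0,0,255));dr(.104,.0245,(0,255,255));dr(.09,.0265,(255,0,0))
    ims.append(im)
cv2.imwrite("pics/g3b.png",np.hstack(ims))
```

```text
(no output)
```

View pics/g3b.png

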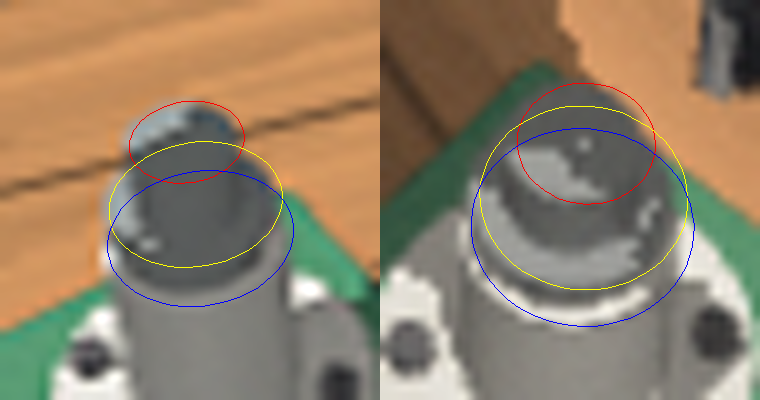

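The bung is upright and proud, matching the predicted outlines to within 1–2 mm. Next is the handle: the model and triangulation agree on about (.507,-.324,.331).

Run:
```python
from h import *
print(shift([.507,-.324,.39],1.866))
```

```text
([6.65, -19.46, -17.52], -0.001)
```

Emit:
apply_moves([
  [[0,0,-3],0],
  [[0.5,0,-6.5],0],
  [[1.5,0,-10],0],
  [[3,0,-13.5],0],
  [[4.5,-1.5,-16.5],0],
  [[5.5,-4.5,-17.5],0],
  [[6.5,-8,-17.5],0],
  [[6.6,-12,-17.5],0],
  [[6.6,-15.5,-17.5],0],
  [[6.6,-18.5,-17.5],0],
])

```text
clock: 10.32
tcp_pos: [0.5048, -0.3172, 0.3901]
orientation: [0.458, -3.106, -0.0]
contact_force: [0.2, 0.7, 0.5]
grip_width: 0.0854
```

Emit:
apply_moves([
  [[0,-0.5,0],0],
  [[0,-0.9,0],0],
  [[0,-0.9,0],0],
  [[0,-0.9,0],0],
  [[0,-0.9,0],0],
  [[0,-0.9,0],0],
])

```text
clock: 10.82
tcp_pos: [0.5079, -0.322, 0.3914]
orientation: [-0.463, 3.107, 0.001]
contact_force: [-0.3, -0.1, 0.6]
grip_width: 0.0855
```

Run:
```python
from h import *
import pickle
print(r.get_obs()["tcp_pos"],shift([.507,-.324,.326],1.866))
g=grab("wrist");pickle.dump(g,open("w4.pkl","wb"));print(proj(g,[.507,-.324,.331])*1.5)
cv2.imwrite("pics/w4.png",cv2.resize(g["frame"],(768,576)))
```

```text
[ 0.50793111 -0.32201904  0.39144805] ([0.15, -0.17, 6.54], 0.001)
[383.86623747 313.71890866]
```

View pics/w4.png

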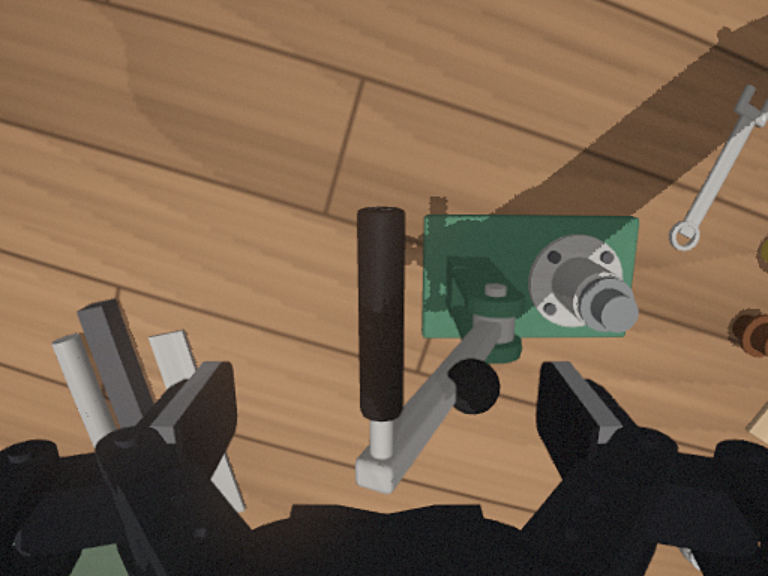

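The handle runs from (380,208) to (380,418), centred where predicted and midway between the fingers. The finger paths are clear.

Emit:
apply_moves([
  [[0.1,-0.2,1],0],
  [[0.1,-0.2,2.5],0],
  [[0.1,-0.2,4],0],
  [[0.1,-0.2,5.3],0],
  [[0.1,-0.2,6.1],0],
  [[0.1,-0.2,6.5],0],
  [[0.1,-0.2,6.5],0],
  [[0.1,-0.2,6.5],0],
])

```text
clock: 11.53
tcp_pos: [0.5075, -0.3257, 0.3266]
orientation: [-0.46, 3.107, -0.0]
contact_force: [0.3, -0.2, 0.1]
grip_width: 0.0853
```

Emit:
apply_moves([
  [[0,0,0],0],
  [[0,0,0],0],
  [[0,0,0],0],
  [[0,0,0],0],
  [[0,0,0],0],
  [[0,0,0],0],
  [[0,0,0],0],
  [[0,0,0],0],
  [[0,0,0],0],
  [[0,0,0],0],
], claw=0, grip_force=50)

```text
clock: 12.37
tcp_pos: [0.5072, -0.325, 0.3265]
orientation: [0.461, -3.107, -0.001]
contact_force: [-3.5, 4.0, 4.9]
grip_width: 0.0165
```

Run:
```python
from h import *
o=r.get_obs();M=R.from_rotvec(o["orientation"]).as_matrix();print(o["tcp_pos"],M.round(3).tolist(),o["joints"].round(2))
# arc in tool cm relative to start: +y tool = press +y?  z tool down
for i,q in enumerate(np.arange(0,2.07,.06)):
    a=q-.436;print(i,round(q,2),round(20*(np.sin(a)-np.sin(-.436)),1),round(-20*(np.cos(a)-np.cos(.436)),1),end=" | ")
```

```text
[ 0.50724925 -0.32503806  0.32648722] [[-0.957, -0.29, -0.0], [-0.29, 0.957, 0.001], [0.0, 0.001, -1.0]] [ 0.21  0.3   0.33  1.65 -0.1   1.21  2.43]
0 0.0 0.0 -0.0 | 1 0.06 1.1 -0.5 | 2 0.12 2.2 -0.9 | 3 0.18 3.4 -1.2 | 4 0.24 4.6 -1.5 | 5 0.3 5.7 -1.7 | 6 0.36 6.9 -1.8 | 7 0.42 8.1 -1.9 | 8 0.48 9.3 -1.9 | 9 0.54 10.5 -1.8 | 10 0.6 11.7 -1.6 | 11 0.66 12.9 -1.4 | 12 0.72 14.1 -1.1 | 13 0.78 15.2 -0.7 | 14 0.84 16.3 -0.3 | 15 0.9 17.4 0.2 | 16 0.96 18.5 0.8 | 17 1.02 19.5 1.4 | 18 1.08 20.5 2.1 | 19 1.14 21.4 2.9 | 20 1.2 22.3 3.7 | 21 1.26 23.1 4.5 | 22 1.32 23.9 5.4 | 23 1.38 24.6 6.4 | 24 1.44 25.3 7.4 | 25 1.5 25.9 8.4 | 26 1.56 26.5 9.5 | 27 1.62 27.0 10.6 | 28 1.68 27.4 11.7 | 29 1.74 27.7 12.9 | 30 1.8 28.0 14.0 | 31 1.86 28.2 15.2 | 32 1.92 28.4 16.4 | 33 1.98 28.4 17.6 | 34 2.04 28.4 18.8 |
```

The handle is held, but at the bottom of the stroke this grip point is 0.428 m from the base, right at the reach limit. I'll regrip 2 cm nearer the lever arm.

Emit:
apply_moves([
  [[0,0,0],0],
  [[0,0,0],0],
  [[0,0,0],0],
  [[0,0,0],0],
  [[-0.7,0,0],0],
  [[-1.5,0,0],0],
  [[-2,0,0],0],
  [[-2,0,0],0],
  [[-2,0,0],0],
  [[-2,0,0],0],
], claw=0.5)

```text
clock: 13.2
tcp_pos: [0.5265, -0.3198, 0.3261]
orientation: [0.46, -3.107, 0.0]
contact_force: [-0.4, -0.8, 0.8]
grip_width: 0.0426
```

Emit:
apply_moves([
  [[0,0,0],0],
  [[0,0,0],0],
  [[0,0,0],0],
  [[0,0,0],0],
  [[0,0,0],0],
  [[0,0,0],0],
  [[0,0,0],0],
], claw=0, grip_force=50)

```text
clock: 13.78
tcp_pos: [0.5261, -0.3192, 0.3264]
orientation: [0.461, -3.107, -0.002]
contact_force: [-3.6, 4.3, 3.4]
grip_width: 0.0168
```

Emit:
apply_moves([
  [[0,0.5,-0.2],0],
  [[0,1.1,-0.5],0],
  [[0,2.2,-0.9],0],
  [[0,3.4,-1.2],0],
  [[0,4.6,-1.5],0],
  [[0,5.7,-1.7],0],
  [[0,6.9,-1.8],0],
  [[0,8.1,-1.9],0],
  [[0,8.7,-1.9],0],
  [[0,9.3,-1.9],0],
])

```text
clock: 14.62
tcp_pos: [0.4989, -0.2301, 0.3455]
orientation: [0.461, -3.107, 0.0]
contact_force: [-1.8, -4.5, -0.9]
grip_width: 0.0168
```

```bash
cat >> h.py <<'E'
def lever():
    o=r.get_obs();p=o["tcp_pos"]-[.5157,-.118,-.005];c,s=np.cos(.295),np.sin(.295)
    x=c*p[0]+s*p[1];y=-s*p[0]+c*p[1];dy,dz=y+.11,p[2]-.15
    print("press xyz",np.round([x,y,p[2]],4),"q",round(np.arctan2(dy,dz)+.436,3),"rad",round(np.hypot(dy,dz),4),"F",o["contact_force"].round(1),"w",o["grip_width"].round(4))
E
python3 -c "
from h import *
lever()"
```

```text
Traceback (most recent call last):
  File "h.py", line 30, in lever
    print("press xyz",np.round([x,y,p[2]],4),"q",round(np.arctan2(dy,dz)+.436,3),"rad",round(np.hypot(dy,dz),4),"F",o["contact_force"].round(1),"w",o["grip_width"].round(4))
                                                                                                                                                    ^^^^^^^^^^^^^^^^^^^^^
AttributeError: 'float' object has no attribute 'round'
```

The lever is following the arm. Continuing along the arc.

Emit:
apply_moves([
  [[0,1.2,0.1],0],
  [[0,2.4,0.3],0],
  [[0,3.6,0.5],0],
  [[0,4.8,0.8],0],
  [[0,5.9,1.2],0],
  [[0,7,1.6],0],
  [[0,8.1,2.1],0],
  [[0,9.2,2.7],0],
  [[0,10.2,3.3],0],
  [[0,11.2,4],0],
])

```text
clock: 15.45
tcp_pos: [0.4663, -0.1232, 0.3058]
orientation: [0.459, -3.107, -0.0]
contact_force: [-3.7, -4.0, 4.3]
grip_width: 0.0163
```

```bash
sed -i 's/o\["grip_width"\].round(4)/round(o["grip_width"],4)/' h.py
python3 -c "
from h import *
lever()"
```

```text
press xyz [-0.0488  0.0094  0.3108] q 1.074 rad 0.2003 F [-3.7 -4.   4.3] w 0.0163
```

Emit:
apply_moves([
  [[0,0.9,0.8],0],
  [[0,1.8,1.6],0],
  [[0,2.6,2.4],0],
  [[0,3.4,3.3],0],
  [[0,4.1,4.3],0],
  [[0,4.8,5.3],0],
  [[0,5.4,6.3],0],
  [[0,6,7.4],0],
  [[0,6.5,8.5],0],
  [[0,6.5,8.5],0],
])

```text
clock: 16.28
tcp_pos: [0.447, -0.0598, 0.2192]
orientation: [0.462, -3.105, -0.002]
contact_force: [-3.9, -0.3, 5.6]
grip_width: 0.0163
```

```bash
python3 -c "
from h import *
lever()"
```

```text
press xyz [-0.0488  0.0757  0.2242] q 1.627 rad 0.2 F [-3.9 -0.3  5.6] w 0.0163
```

Emit:
apply_moves([
  [[0,0.4,1.1],0],
  [[0,0.7,2.2],0],
  [[0,0.9,2.8],0],
  [[0,1,3.4],0],
  [[0,1.1,4],0],
  [[0,1.2,4.6],0],
  [[0,1.25,4.9],0],
  [[0,1.3,5.2],0],
  [[0,1.3,5.2],0],
])

```text
clock: 17.03
tcp_pos: [0.4433, -0.0476, 0.1682]
orientation: [0.461, -3.105, -0.003]
contact_force: [-5.7, 2.2, 5.9]
grip_width: 0.0166
```

```bash
python3 -c "
from h import *
lever()"
```

```text
press xyz [-0.0488  0.0884  0.1732] q 1.89 rad 0.1998 F [-5.7  2.2  5.9] w 0.0166
```

Now I'll drive the bung slowly, from q = 1.89 to 2.01 (2.3 cm more).

Emit:
apply_moves([
  [[0,0,0.3],0],
  [[0,0.05,0.6],0],
  [[0,0.1,0.9],0],
  [[0,0.1,1.2],0],
  [[0,0.1,1.5],0],
  [[0,0.15,1.8],0],
  [[0,0.15,2.1],0],
  [[0,0.15,2.3],0],
  [[0,0.15,2.3],0],
  [[0,0.15,2.3],0],
])

```text
clock: 17.87
tcp_pos: [0.4429, -0.0463, 0.146]
orientation: [0.46, -3.105, -0.003]
contact_force: [-7.8, 2.2, 11.9]
grip_width: 0.0166
```

```bash
python3 -c "
from h import *
lever()"
```

```text
press xyz [-0.0488  0.0897  0.151 ] q 2.002 rad 0.1997 F [-7.8  2.2 11.9] w 0.0166
```

Emit:
apply_moves([
  [[0,0,0.1],0],
  [[0,0,0.2],0],
  [[0,0,0.2],0],
  [[0,0,0.2],0],
])

```text
clock: 18.2
tcp_pos: [0.4429, -0.0463, 0.1442]
orientation: [0.46, -3.105, -0.003]
contact_force: [-8.9, 1.8, 14.8]
grip_width: 0.0166
```

```bash
python3 -c "
from h import *
lever()"
```

```text
press xyz [-0.0488  0.0897  0.1492] q 2.011 rad 0.1997 F [-8.9  1.8 14.8] w 0.0166
```

Emit:
apply_moves([
  [[0,0,0.1],0],
  [[0,0,0.2],0],
  [[0,0,0.2],0],
  [[0,0,0.2],0],
])

```text
clock: 18.53
tcp_pos: [0.443, -0.0464, 0.1431]
orientation: [0.46, -3.105, -0.004]
contact_force: [-12.9, 3.2, 26.6]
grip_width: 0.016
```

```bash
python3 -c "
from h import *
lever()"
```

```text
press xyz [-0.0487  0.0897  0.1481] q 2.016 rad 0.1997 F [-12.9   3.2  26.6] w 0.016
```

The force jumped from 15 to 27 N within about 1 mm, at q ≈ 2.016, so the flange is on the rim. Easing up at about 0.7 rad/s.

Emit:
apply_moves([
  [[0,0,-0.4],0],
  [[0,0,-0.9],0],
  [[0,0,-1.5],0],
  [[0,-0.05,-2.1],0],
  [[0,-0.25,-3.3],0],
  [[0,-0.45,-4.5],0],
  [[0,-0.75,-5.6],0],
  [[0,-1.05,-6.8],0],
  [[0,-1.45,-7.9],0],
  [[0,-1.95,-9],0],
])

```text
clock: 19.37
tcp_pos: [0.4487, -0.0653, 0.2323]
orientation: [0.461, -3.106, -0.003]
contact_force: [-5.3, 1.4, 4.7]
grip_width: 0.0162
```

Run:
```python
from h import *
lever()
import pickle
G={n:grab(n) for n in("scene","side")};pickle.dump(G,open("g5.pkl","wb"))
ims=[]
for n in G:
    g=G[n];c=proj(g,[.5157,-.118,.1]).astype(int)
    ims.append(cv2.resize(g["frame"][c[1]-20:c[1]+20,c[0]-19:c[0]+19],None,fx=10,fy=10,interpolation=cv2.INTER_CUBIC))
cv2.imwrite("pics/g5.png",np.hstack(ims))
```

```text
press xyz [-0.0488  0.0699  0.2373] q 1.555 rad 0.2 F [-5.3  1.4  4.7] w 0.0162
```

View pics/g5.png

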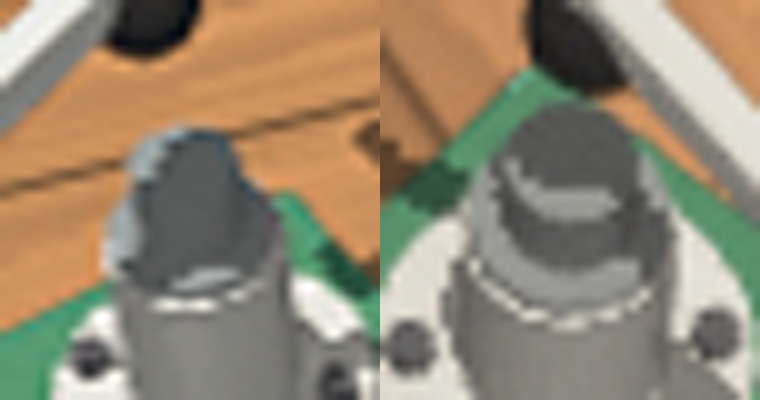

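The flange now lies on the rim all round: the boss top dropped about 27 px in the scene view and 18 px in the side view, against about 22 and 20 expected for 9 mm. Continuing the easing.

Emit:
apply_moves([
  [[0,-0.6,-1.1],0],
  [[0,-1.2,-2.1],0],
  [[0,-1.9,-3.1],0],
  [[0,-2.6,-4.1],0],
  [[0,-3.4,-5],0],
  [[0,-4.2,-5.8],0],
  [[0,-5.1,-6.6],0],
  [[0,-6,-7.4],0],
  [[0,-7,-8.1],0],
  [[0,-8,-8.7],0],
])

```text
clock: 20.3
tcp_pos: [0.4726, -0.1436, 0.3197]
orientation: [0.459, -3.108, -0.0]
contact_force: [-5.2, -1.9, 3.6]
grip_width: 0.0161
```

Emit:
apply_moves([
  [[0,-1.1,-0.6],0],
  [[0,-2.2,-1.1],0],
  [[0,-3.3,-1.5],0],
  [[0,-4.4,-1.9],0],
  [[0,-5.6,-2.2],0],
  [[0,-6.8,-2.4],0],
  [[0,-8,-2.6],0],
  [[0,-9.2,-2.7],0],
  [[0,-10.4,-2.7],0],
  [[0,-11.6,-2.6],0],
])

```text
clock: 21.13
tcp_pos: [0.5067, -0.2554, 0.3446]
orientation: [-0.46, 3.108, -0.001]
contact_force: [-3.3, -4.2, 2.9]
grip_width: 0.0163
```

```bash
python3 -c "
from h import *
lever()"
```

```text
press xyz [-0.0486 -0.1289  0.3496] q 0.342 rad 0.2005 F [-3.3 -4.2  2.9] w 0.0163
```

Emit:
apply_moves([
  [[0,-1.2,0.1],0],
  [[0,-2.3,0.3],0],
  [[0,-3.5,0.6],0],
  [[0,-4.7,0.9],0],
  [[0,-5.3,1.1],0],
  [[0,-5.8,1.3],0],
  [[0,-6.3,1.5],0],
  [[0,-6.7,1.7],0],
  [[0,-6.9,1.8],0],
  [[0,-6.9,1.8],0],
])

```text
clock: 21.97
tcp_pos: [0.526, -0.3189, 0.3265]
orientation: [0.461, -3.107, -0.004]
contact_force: [-6.8, 0.7, 5.0]
grip_width: 0.0161
```

```bash
python3 -c "
from h import *
lever()"
```

```text
press xyz [-0.0485 -0.1952  0.3315] q -0.003 rad 0.2005 F [-6.8  0.7  5. ] w 0.0161
```

At rest. Opening and withdrawing straight up.

Emit:
apply_moves([
  [[0,0,0],0],
  [[0,0,0],0],
  [[0,0,0],0],
  [[0,0,0],0],
  [[0,0,0],0],
  [[0,0,0],0],
  [[0,0,0],0],
], claw=1)

```text
clock: 22.55
tcp_pos: [0.5267, -0.3196, 0.3263]
orientation: [-0.461, 3.107, 0.0]
contact_force: [0.0, -1.0, -0.8]
grip_width: 0.0854
```

Emit:
apply_moves([
  [[0,0,-1],0],
  [[0,0,-2.5],0],
  [[0,0,-4.5],0],
  [[0,0,-6.5],0],
  [[0,0,-8],0],
  [[0,0,-9],0],
  [[0,0,-9],0],
  [[0,0,-9],0],
  [[0,0,-9],0],
])

```text
clock: 23.3
tcp_pos: [0.5262, -0.3194, 0.4152]
orientation: [0.46, -3.106, -0.002]
contact_force: [0.1, -0.1, -0.6]
grip_width: 0.0853
```

Run:
```python
from h import *
o=r.get_obs();print(o["tcp_pos"],o["contact_force"],o["clock"])
cv2.imwrite("pics/end.png",np.vstack([cv2.resize(grab(n)["frame"],(400,300)) for n in("scene","side")]))
```

```text
[ 0.52621427 -0.31944277  0.41521732] [ 0.13533302 -0.06327914 -0.57040641] 23.3
```

View pics/end.png

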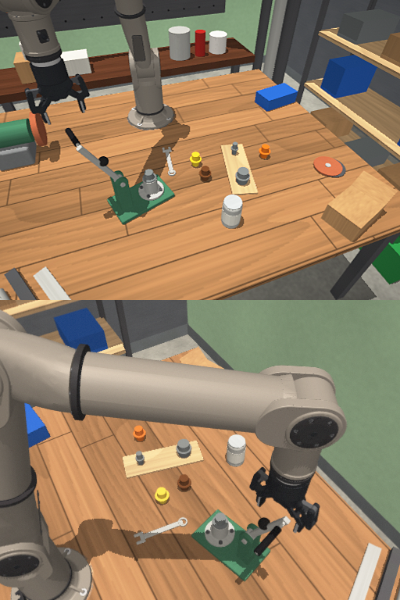

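The scene view shows the lever at rest (handle at (72,138)), the bung in the pipe at (150,178) and everything else in place. The gripper is clear of the handle.

```bash
python3 -c "
from h import *
r.hand_in()"
```

```text
the job is handed in; nothing more can be done
```

The job is done and handed in at about 23 s of the 72 s allowed; no verdict is reported. I set the middle-sized bung upright on the seal in the pipe's neck and let go of it standing proud. I then pulled the lever down to drive it home and eased it back to rest at about 0.7 rad/s before letting go.

**Bung home:** At the bottom of the stroke I read a lever angle of about 2.016 rad. The force jumped from 15 N to 27 N within about 1 mm, which fits the flange meeting the rim. Pictures afterwards showed the flange on the rim all round. The boss top had dropped about 27 px in the scene view and 18 px in the side view, against about 22 px and 20 px expected for 9 mm.

**Lever and the rest:** The lever read q ≈ 0 when I released it and was still at rest in the final picture. The small and large bungs, the tin and the wrench look unmoved by eye, and the gripper is clear with almost no contact force.

**Checks that disagreed slightly:**
- The two fixed cameras differed by 3–5 mm on the same points. I used the wrist camera to confirm the bung and the pipe, and checked the handle against the press dimensions.
- My first handle grip would have ended at the arm's reach limit, so I let go and regripped 2 cm nearer the lever arm before pulling.

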